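Unstack the topping tubs into their holders

TASK

Set up the sandwich station: take the two stacks of topping tubs apart one tub at a time, the upper tub always before the one under it, and stand each tub upright and flat on the floor of the blue holder of its own shape and size. Keep the tubs upright and set them down rather than dropping them. Leave the squeeze bottle and the shaker where they stand.

Things in the scene. Friction and masses are not known exactly. Their poses are not given: they have to be found in the camera images.
- oblong_tub: Closed, rigid, white tub with a flat lid (grey panel, 6 mm white border, grey band below); straight sides, no overhang beyond 1 mm. Oblong box, 112 (x) by 62 (y) by 48 mm high, 0.2 to 0.4 kg. Stands on the counter at the start with one of the two small tubs on its lid, centred within 5 mm. Origin: centre of the underside; z is up. x runs along its length.
- large_round_tub: Closed, rigid, white tub with a flat lid (grey panel, 6 mm white border, grey band below); straight sides, no overhang beyond 1 mm. Large round, 68 mm across, 48 mm high, 0.15 to 0.3 kg. Stands on the counter at the start with one of the two small tubs on its lid, centred within 5 mm. Origin: centre of the underside; z is up.
- square_tub: Closed, rigid, white tub with a flat lid (grey panel, 6 mm white border, grey band below); straight sides, no overhang beyond 1 mm. Small square, 44 by 44 by 38 mm high, 0.07 to 0.15 kg; x and y are square to its sides. Starts on the lid of a lower tub: the oblong one or the large round one (which one varies), so its underside is at height 48 mm. Origin: centre of the underside; z is up.
- small_round_tub: Closed, rigid, white tub with a flat lid (grey panel, 6 mm white border, grey band below); straight sides, no overhang beyond 1 mm. Small round, 44 mm across, 38 mm high, 0.06 to 0.12 kg. Starts on the lid of the other lower tub: the oblong one or the large round one (which one varies), so its underside is at height 48 mm. Origin: centre of the underside; z is up.
- oblong_holder: Blue plastic holder fixed to the counter, a shallow open tray: floor 4 mm thick, rim 14 mm high in all and 4 mm thick. Oblong, inside 128 (x) by 78 (y) mm, for the oblong tub (8 mm free all round). Origin: centre of the underside; z is up. x runs along its length; its yaw varies.
- large_round_holder: Blue plastic holder fixed to the counter, a shallow open tray: floor 4 mm thick, rim 14 mm high in all and 4 mm thick. Large round, inside 84 mm across, for the large round tub (8 mm free all round). Origin: centre of the underside; z is up.
- square_holder: Blue plastic holder fixed to the counter, a shallow open tray: floor 4 mm thick, rim 14 mm high in all and 4 mm thick. Small square, inside 60 by 60 mm, for the small square tub (8 mm free all round). Origin: centre of the underside; z is up. x and y are square to its sides; its yaw varies.
- small_round_holder: Blue plastic holder fixed to the counter, a shallow open tray: floor 4 mm thick, rim 14 mm high in all and 4 mm thick. Small round, inside 60 mm across, for the small round tub (8 mm free all round). Origin: centre of the underside; z is up.
- squeeze_bottle: Bystander: yellow sauce squeeze bottle, 54 mm across, 155 mm high with its pointed nozzle, loose, standing at one side of the work (left or right). Origin: centre of the underside; z is up.
- shaker: Bystander: glass shaker jar with a steel cap, 46 mm across, 85 mm high, loose, standing at the other side. Origin: centre of the underside; z is up.
Mind the look-alikes: they are no part of the job. What is shaped like the square_holder but pink or red is not meant.

How it is judged:
By the outcome, as a careful person would: the job done as asked, in the order asked, and still so for the second after the job is handed in, with the robot touching nothing.
It also fails if it takes over 128 s, if anything falls off the work surface, if the arm or the gripper's body presses on something with over 40 N, if the wrist force passes 120 N, or if a joint passes its speed limit or range.

ROBOT

A 6-joint arm with a two-finger parallel gripper is mounted at the origin on the work surface. World frame = base frame: x ahead of the robot, y to its left, z up, the work surface at z = 0. Lengths are in m, angles in rad, forces in N, time in s.
With the tool pointing down it reaches from about 0.35 to 0.975 m from the base axis. Payload 4.9 kg.
Tool frame: the origin (TCP) lies at the very end of the fingers, on their centre line; the grasp point (between the pads) lies 19 mm behind it (ctrl.grasp_offset is the distance from the TCP to the grasp point, in m); z points along the fingers, y is the line along which they close (so a half turn about z gives the same grasp; the last joint's range is limited). The gripper opens to 85 mm and grips with 20 to 120 N. Pads are 22 mm wide; open, the fingers measure 114 mm over their backs; the gripper's body (76 mm by 85 mm) begins 54 mm behind the grasp point. The pads swing forward as they close: fully open they stand 13 mm farther back than shut.
Start: joints at [-1.367, 0.053, 1.613, -0, 1.476, -0.119], TCP at [0.198, -0.593, 0.231] pointing down, gripper open.
Joint ranges: [-3.01, 3.01], [-1.01, 2.22], [0.06, 2.58], [-1.02, 4.17], [0.09, 2.62], [-3.14, 3.14]. Speed limits (rad/s): [2.57, 2.57, 3.14, 3.14, 3.14, 3.14].

INTERFACE

Orientations are given as a rotation vector (axis times angle).
In Python, from station import ctrl, optics gives the robot as it stands.
- The arm moves only by the shell command python3 -m handwheel 'ROWS' [OPENING] [FORCE]. ROWS is JSON, a list of rows, each an object of numbers: "tx", "ty", "tz": the shift along the tool's x, y, z in mm; "roll": the turn about the tool's z in rad. A call has 1 to 12 rows; each row shifts and turns the commanded pose from where the row before left it, along the tool's axes as they then stand; what a row does not reach is not made up. A row lasts 1/12 s, in which the tool goes at most 41.7 mm and 7.16 degrees, less where a joint would pass 70% of its speed; a pose out of reach is approached as far as the arm can. A call with a gripper value outside its range is refused whole. OPENING is the finger opening in mm, from 0 to 85.4, set as the call begins (- or left out, the last holds). The fingers move at their own pace and stop on an object; FORCE is the grip in N (left out, the last holds). Time passes only in rows, so rows that do not move let the fingers close. It gives the time, the measured TCP pose, the force, the opening and the grip force at its end, in the units of the state.
- ctrl.get_obs(): the state, without advancing time (a new reading comes with each control period).
- optics.get_image(name): name is "scene" or "side" or "wrist"; returns (picture, depth): 400x640x3 uint8, red, green, blue; 400x640 float32, m along the optical axis (not along the pixel's ray), 0 where there is no reading.
- optics.camera_params(name): a dict with "mtx" (3x3 intrinsics, pixels), "k1" (the pictures are not rectified: a ray, as slopes to the right and down, at radius r is drawn at 1 + k1 r^2 times it, then the intrinsics apply), "extrinsics" (4x4, takes a point from camera to world coordinates); the wrist camera has in their place "tool_from_camera" (4x4, takes a point from camera to tool coordinates, whose origin is the TCP and whose axes are the flange's). Camera axes: x right, y down, z forward; pixel columns grow to the right and rows downward; lengths in m; the calibration is good to about 2 mm. A picture is of the moment at which its call begins: read the wrist's pose just before it. camera_params takes no time and is no camera call.
- ctrl.finish_job(): hands the job in; it is judged then, once.
The state is a dict: "t": time; "q": joint angles; "dq": joint speeds; "effort": joint torques, N m; "tool_pos": TCP position; "tool_rot": TCP orientation; "contact_force": force on the tool from outside, world axes, zero at the start; "wrist_torque": the same for the moment, N m; "opening": finger opening in m; "grip_force": force on a finger pad.
Only numpy, scipy, OpenCV 4.12 (cv2) and the standard library are available. Lean on these libraries where they do the work, as an engineer would, in place of code of your own. Each camera call takes 0.05 s, during which the arm holds its last target. There are 200 camera calls.

## Working session

There is one attempt and no reset: what is moved stays moved. The work goes in short steps, Python scripts to look and compute and a shell command to move; the robot and the scene stay as the last step left them, time stands still between calls to the robot, and variables do not carry over. Pictures are saved under pics/ and viewed, at most 14 in all, crops included, and the job is handed in when it is done.

```bash
mkdir -p pics; ls; cat > shot.py <<'E'
from station import ctrl, optics
import cv2,numpy as np
o=ctrl.get_obs(); print(o)
for n in ("scene","side"):
    im,d=optics.get_image(n); cv2.imwrite(f"pics/{n}0.png",im[:,:,::-1]); np.savez(f"{n}0.npz",im=im,d=d)
    p=optics.camera_params(n); print(n,p,(d>0).mean())
print(optics.camera_params("wrist"))
E
python3 shot.py
```

```text
pics
{'t': 0.0, 'q': array([-1.36697059e+00,  5.33739062e-02,  1.61432329e+00, -1.73919634e-05,
        1.47600838e+00, -1.19007865e-01]), 'dq': array([ 0.00093358, -0.00016437,  0.00021556,  0.00132687, -0.00085742,
        0.00099079]), 'effort': array([-6.76006930e-04, -3.93682837e+01, -3.70180964e+01, -2.45353722e-04,
        7.16394105e-03,  1.42455536e-05]), 'tool_pos': array([ 0.19814531, -0.5920857 ,  0.23003497]), 'tool_rot': array([-3.09867046e+00, -5.04569989e-01,  1.67768229e-04]), 'contact_force': array([-1.23485675,  0.34449639,  0.06266309]), 'wrist_torque': array([ 0.09461951, -0.00943594,  0.00088782]), 'grip_force': 0.0, 'opening': 0.08527848526439592}
scene {'mtx': array([[366.12472997,   0.        , 320.09211805],
       [  0.        , 366.12472997, 196.74666826],
       [  0.        ,   0.        ,   1.        ]]), 'k1': -0.017509914662212855, 'extrinsics': array([[ 0.68495496,  0.45022284, -0.57283166,  1.04614886],
       [ 0.72827035, -0.44619822,  0.52012446, -0.48927155],
       [-0.02142456, -0.77343813, -0.63350962,  0.62915427],
       [ 0.        ,  0.  
[... 467 characters left out ...]
01, -7.32816764e-01,
         1.04618116e+00],
       [ 0.00000000e+00,  0.00000000e+00,  0.00000000e+00,
         1.00000000e+00]])} 0.99607421875
{'mtx': array([[348.0168414 ,   0.        , 327.28598184],
       [  0.        , 348.0168414 , 200.81421005],
       [  0.        ,   0.        ,   1.        ]]), 'k1': -0.07570195906914848, 'tool_from_camera': array([[ 1.77653352e-04, -9.50747089e-01, -3.09967645e-01,
         8.00387853e-02],
       [ 9.99999658e-01,  4.19308934e-04, -7.12988794e-04,
         2.00688288e-03],
       [ 8.07844223e-04, -3.09967412e-01,  9.50746838e-01,
        -1.43054169e-01],
       [ 0.00000000e+00,  0.00000000e+00,  0.00000000e+00,
         1.00000000e+00]])}
```

View pics/scene0.png

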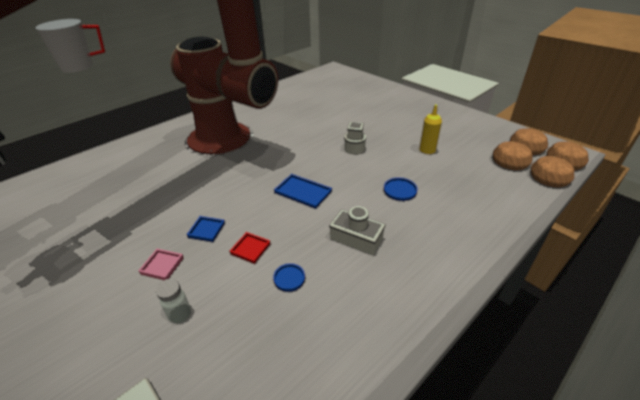

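View pics/side0.png

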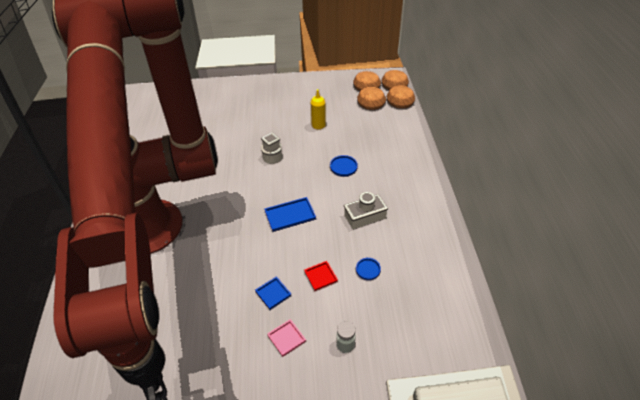

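Both views show the same scene. Pixel positions below are from the side view:
- **Stacks:** the square tub is on the large round one (271,150), and the small round tub is on the oblong one (367,208).
- **Blue holders:** oblong (290,214), large round (344,166), small round (368,269), square (273,293).
- **Not part of the job:** the red (321,276) and pink (286,338) look-alikes, the bottle (318,112) and the shaker (346,336).

```bash
cat > geo.py <<'E'
import numpy as np,cv2
from station import optics
from scipy.spatial.transform import Rotation as R
def cloud(n,d,T=None):
    p=optics.camera_params(n); K,k=p["mtx"],p["k1"]
    if T is None: T=p["extrinsics"]
    v,u=np.mgrid[:d.shape[0],:d.shape[1]].astype(float)
    uv=np.stack([u,v],-1).reshape(-1,1,2)
    s=cv2.undistortPoints(uv,K,np.array([k,0,0,0,0.]),None,None,None).reshape(*d.shape,2)
    P=np.dstack([s*d[...,None],d])
    return P@T[:3,:3].T+T[:3,3]
def blobs(mask,P,amin=60):
    n,l,st,c=cv2.connectedComponentsWithStats(mask.astype(np.uint8))
    for i in range(1,n):
        if st[i,4]<amin: continue
        q=P[l==i]; xy=(q[:,:2]*1000).astype(np.float32)
        r=cv2.minAreaRect(xy)
        print(" px",c[i].round(0),"n",st[i,4],"rect c",np.round(r[0],1),"size",np.round(r[1],1),"ang",round(r[2],1),"z med",round(np.median(q[:,2])*1000,1),"mean",xy.mean(0).round(1))
def blue(im): 
    h=cv2.cvtColor(im,cv2.COLOR_RGB2HSV); return cv2.inRange(h,(100,120,40),(130,255,255))>0
E
cat > m0.py <<'E'
from geo import *
for n in("scene","side"):
    f=np.load(n+"0.npz"); P=cloud(n,f["d"]); im=f["im"]; print(n)
    ok=(f["d"]>0)&(P[...,0]>.2)&(P[...,0]<.95)&(abs(P[...,1])<.6)
    blobs(blue(im)&ok,P)
    print("high"); blobs(ok&(P[...,2]>.079)&(P[...,2]<.095),P,20)
    print("mid"); blobs(ok&(P[...,2]>.042)&(P[...,2]<.054),P,20)
E
python3 m0.py
```

```text
scene
 px [303. 191.] n 1026 rect c [431.9   5.2] size [136.8  87.1] ang 14.7 z med 6.2 mean [431.    6.2]
 px [400. 189.] n 565 rect c [614. 198.] size [89.5 87.5] ang 89.2 z med 6.7 mean [613.  199.9]
 px [206. 229.] n 593 rect c [ 378.7 -262.2] size [67.7 69.2] ang 32.5 z med 6.3 mean [ 376.3 -262.7]
 px [289. 277.] n 654 rect c [ 634.6 -210.2] size [62.9 66.4] ang 51.1 z med 6.0 mean [ 633.  -210.2]
high
 px [356. 126.] n 143 rect c [380.8 269.9] size [45.4 50.5] ang 36.9 z med 87.6 mean [384.6 265.7]
 px [430. 129.] n 87 rect c [551.6 413.8] size [53.2 26.2] ang 24.5 z med 86.3 mean [554.9 409.8]
 px [359. 213.] n 265 rect c [654.9 -20.2] size [42.3 46.5] ang 43.7 z med 87.3 mean [657.5 -23.1]
 px [167. 289.] n 376 rect c [ 548.  -420.4] size [40.9 41.7] ang 29.3 z med 85.2 mean [ 550.3 -421.1]
mid
 px [356. 139.] n 131 rect c [384.3 267.9] size [66.5 58.5] ang 47.5 z med 49.2 mean [392.3 259.2]
 px [429. 140.] n 65 rect c [552.8 412.5] size [52.3 20.8] ang 26.5 z med 48.1 mean [556.5 411.1]
 px [514. 150.] n 404 rect c [760.2 544.3] size [90.8 85.1] ang 27.5 z med 49.0 mean [76
[... 1025 characters left out ...]
[346. 330.] n 240 rect c [ 546.2 -420.8] size [40.3 38.8] ang 82.7 z med 83.8 mean [ 546.4 -421.9]
mid
 px [401.  91.] n 221 rect c [873.4 546.5] size [88.5 87.4] ang 34.5 z med 46.7 mean [872.3 544.5]
 px [372.  93.] n 224 rect c [758.7 546.8] size [87.5 86.3] ang 76.4 z med 46.8 mean [758.2 543.1]
 px [317. 117.] n 35 rect c [540.3 412.6] size [23.9 52. ] ang 75.5 z med 47.7 mean [542.7 409. ]
 px [271. 150.] n 103 rect c [377.9 257.1] size [50.5 67.2] ang 86.2 z med 46.6 mean [377.5 252.3]
 px [364. 208.] n 476 rect c [650.9 -23.1] size [115.3  68.4] ang 17.2 z med 46.6 mean [646.8 -29. ]
 px [345. 343.] n 46 rect c [ 543.6 -435.4] size [15.  42.2] ang 77.5 z med 48.0 mean [ 543.4 -437.5]
```

```bash
cat > go.py <<'E'
import sys,numpy as np
from station import ctrl
from scipy.spatial.transform import Rotation as R
# usage: go.py x y z(mm) psi(deg): deltas in tool axes
o=ctrl.get_obs(); Rm=R.from_rotvec(o["tool_rot"]).as_matrix(); p=o["tool_pos"]*1000
psi=np.degrees(np.arctan2(Rm[1,0],Rm[0,0]))
print("t",round(o["t"],2),"at",p.round(1),"psi",round(psi,2),"tilt",np.round(Rm[:2,2],4),"open",round(o["opening"]*1000,1),"grip",round(o["grip_force"],1),"F",o["contact_force"].round(1),"q1,q6",o["q"][[0,5]].round(2))
if len(sys.argv)>3:
    t=np.array([float(a) for a in sys.argv[1:4]]); print("tool delta",(Rm.T@(t-p)).round(1))
    if len(sys.argv)>4: print("roll",round(np.radians(psi-float(sys.argv[4])),4))
E
R='{"tx":25.5,"ty":-16.5}'
python3 -m handwheel '[{"tx":25.5,"ty":-16.5},{"tx":25.5,"ty":-16.5},{"tx":25.5,"ty":-16.5},{"tx":25.5,"ty":-16.5},{"tx":25.5,"ty":-16.5},{"tx":25.5,"ty":-16.5},{"tx":25.5,"ty":-16.5},{"tx":25.5,"ty":-16.5},{"tx":25.5,"ty":-16.5},{"tx":25.5,"ty":-16.5},{"tx":25.5,"ty":-16.5},{"tx":0}]'
python3 go.py 653 -21 230 17.5
```

```text
t 0.1 at [ 198.2 -592.2  230.2] psi 18.5 tilt [-0.0003  0.0018] open 85.4 grip 0.0 F [ 0.1 -0.4  0.8] q1,q6 [-1.37 -0.12]
tool delta [ 612.5 -397.4    1.1]
roll 0.0174$[0]: bad value
```

```bash
python3 -m handwheel '[{"tx":25.5,"ty":-16.5,"tz":0,"roll":0},{"tx":25.5,"ty":-16.5,"tz":0,"roll":0}]'
python3 go.py 653 -21 230 17.5
```

```text
t: 0.27
tool_pos: [0.2357, -0.545, 0.2303]
tool_rot: [-3.1, -0.501, 0.0]
contact_force: [1.1, -0.4, 0.7]
opening: 0.0854
grip_force: 0.0
t 0.27 at [ 235.7 -545.   230.3] psi 18.35 tilt [-0.0003  0.0015] open 85.4 grip 0.0 F [ 1.1 -0.4  0.7] q1,q6 [-1.29 -0.04]
tool delta [ 561. -366.    1.]
roll 0.0148
```

```bash
python3 -m handwheel --help; python3 go.py
```

```text
t 0.27 at [ 235.7 -545.   230.3] psi 18.35 tilt [-0.0003  0.0015] open 85.4 grip 0.0 F [ 1.1 -0.4  0.7] q1,q6 [-1.29 -0.04]invalid input: not JSON, or not a number
```

```bash
python3 -m handwheel '[{"tx":28,"ty":-18.3,"tz":0,"roll":0},{"tx":28,"ty":-18.3,"tz":0,"roll":0},{"tx":28,"ty":-18.3,"tz":0,"roll":0},{"tx":28,"ty":-18.3,"tz":0,"roll":0},{"tx":28,"ty":-18.3,"tz":0,"roll":0},{"tx":28,"ty":-18.3,"tz":0,"roll":0},{"tx":28,"ty":-18.3,"tz":0,"roll":0},{"tx":28,"ty":-18.3,"tz":0,"roll":0},{"tx":28,"ty":-18.3,"tz":0,"roll":0},{"tx":28,"ty":-18.3,"tz":0,"roll":0}]' >/dev/null
python3 -m handwheel '[{"tx":28,"ty":-18.3,"tz":0,"roll":0},{"tx":28,"ty":-18.3,"tz":0,"roll":0},{"tx":28,"ty":-18.3,"tz":0,"roll":0},{"tx":28,"ty":-18.3,"tz":0,"roll":0},{"tx":28,"ty":-18.3,"tz":0,"roll":0},{"tx":28,"ty":-18.3,"tz":0,"roll":0},{"tx":28,"ty":-18.3,"tz":0,"roll":0},{"tx":28,"ty":-18.3,"tz":0,"roll":0},{"tx":28,"ty":-18.3,"tz":0,"roll":0},{"tx":28,"ty":-18.3,"tz":0,"roll":0},{"tx":0,"ty":0,"tz":0,"roll":0},{"tx":0,"ty":0,"tz":0,"roll":0}]' >/dev/null
python3 go.py 653 -21 230 17.5
cat > wr.py <<'E'
import sys
from geo import *
from station import ctrl
o=ctrl.get_obs(); T=np.eye(4); T[:3,:3]=R.from_rotvec(o["tool_rot"]).as_matrix(); T[:3,3]=o["tool_pos"]
im,d=optics.get_image("wrist"); cv2.imwrite(f"pics/{sys.argv[1]}.png",im[:,:,::-1])
P=cloud("wrist",d,T@optics.camera_params("wrist")["tool_from_camera"])
Q=(P-T[:3,3])@T[:3,:3]; fing=(Q[...,2]<.03)&(abs(Q[...,0])<.045)   # gripper's own pixels
ok=(d>0)&~fing
print("blue"); blobs(blue(im)&ok,P,300)
print("high"); blobs(ok&(P[...,2]>.079)&(P[...,2]<.095),P,300)
print("mid"); blobs(ok&(P[...,2]>.042)&(P[...,2]<.056),P,300)
E
python3 wr.py w1
```

```text
t 2.1 at [651.3 -19.1 230.3] psi 18.64 tilt [-0.0018 -0.    ] open 85.6 grip 0.0 F [ 0.  -0.4 -0.7] q1,q6 [-0.14  1.1 ]
tool delta [1.  2.4 0.2]
roll 0.02
blue
 px [123. 135.] n 5603 rect c [614.6 196.5] size [89.6 91. ] ang 22.3 z med 5.0 mean [614.3 198.7]
 px [480. 232.] n 2538 rect c [ 635.3 -211.1] size [66.8 65.2] ang 58.5 z med 5.0 mean [ 634.9 -213.2]
 px [256. 321.] n 5827 rect c [432.1   4. ] size [136.9  85.8] ang 15.5 z med 5.0 mean [430.9   1.3]
high
 px [331. 180.] n 2192 rect c [656.1 -22.7] size [45.5 44.8] ang 17.4 z med 86.4 mean [657.2 -22.2]
 px [ 12. 329.] n 922 rect c [381.6 266. ] size [46.7 47.2] ang 35.0 z med 86.4 mean [386. 256.]
 px [625. 370.] n 674 rect c [ 552.6 -422.6] size [43.7 34.6] ang 61.1 z med 85.2 mean [ 553.  -418.5]
mid
 px [330. 165.] n 5269 rect c [653.7 -22.7] size [113.7  63.8] ang 17.5 z med 48.5 mean [660.6 -20. ]
 px [ 34. 303.] n 1056 rect c [387.5 263.5] size [68.9 55. ] ang 56.4 z med 48.6 mean [396.3 258.6]
```

```bash
python3 -m handwheel '[{"tx":2.4,"ty":4.4,"tz":0,"roll":0.02},{"tx":0,"ty":0,"tz":23,"roll":0},{"tx":0,"ty":0,"tz":25,"roll":0},{"tx":0,"ty":0,"tz":25,"roll":0},{"tx":0,"ty":0,"tz":25,"roll":0},{"tx":0,"ty":0,"tz":25,"roll":0},{"tx":0,"ty":0,"tz":25,"roll":0},{"tx":0,"ty":0,"tz":15,"roll":0},{"tx":0,"ty":0,"tz":8,"roll":0},{"tx":0,"ty":0,"tz":0,"roll":0},{"tx":0,"ty":0,"tz":0,"roll":0}]' >/dev/null; python3 go.py 655 -22.5 59 17.5
python3 -m handwheel '[{"tx":0,"ty":0,"tz":0,"roll":0},{"tx":0,"ty":0,"tz":0,"roll":0},{"tx":0,"ty":0,"tz":0,"roll":0},{"tx":0,"ty":0,"tz":0,"roll":0},{"tx":0,"ty":0,"tz":0,"roll":0},{"tx":0,"ty":0,"tz":0,"roll":0},{"tx":0,"ty":0,"tz":0,"roll":0},{"tx":0,"ty":0,"tz":0,"roll":0},{"tx":0,"ty":0,"tz":0,"roll":0},{"tx":0,"ty":0,"tz":0,"roll":0},{"tx":0,"ty":0,"tz":0,"roll":0},{"tx":0,"ty":0,"tz":0,"roll":0}]' 20 30
```

```text
t 3.07 at [655.2 -24.5  61.1] psi 17.3 tilt [ 0.0009 -0.0002] open 85.3 grip 0.0 F [-0.3  0.   1. ] q1,q6 [-0.15  1.12]
tool delta [ 0.4 -2.   2.1]
roll -0.0035
t: 4.07
tool_pos: [0.6559, -0.0239, 0.062]
tool_rot: [3.105, 0.474, 0.004]
contact_force: [-1.3, 1.0, 6.1]
opening: 0.0428
grip_force: 31.0
```

```bash
python3 -m handwheel '[{"tx":0,"ty":0,"tz":-5,"roll":0},{"tx":0,"ty":0,"tz":-15,"roll":0},{"tx":0,"ty":0,"tz":-20,"roll":0},{"tx":0,"ty":0,"tz":-10,"roll":0},{"tx":0,"ty":0,"tz":0,"roll":0},{"tx":0,"ty":0,"tz":0,"roll":0}]'; python3 go.py 634.5 -211 110 17.5; python3 wr.py w2
```

```text
t: 4.57
tool_pos: [0.6554, -0.024, 0.1114]
tool_rot: [3.105, 0.474, 0.003]
contact_force: [-0.3, -0.9, -1.2]
opening: 0.043
grip_force: 30.7
t 4.57 at [655.4 -24.  111.4] psi 17.35 tilt [ 0.0019 -0.0003] open 43.0 grip 30.7 F [-0.3 -0.9 -1.2] q1,q6 [-0.15  1.12]
tool delta [-75.7 172.3   1.4]
roll -0.0026
blue
 px [ 42. 167.] n 9083 rect c [615.1 190.9] size [91.1 80.8] ang 1.2 z med 4.9 mean [615.3 192.5]
 px [532. 285.] n 4730 rect c [ 635.4 -211.3] size [67.  65.5] ang 72.1 z med 5.0 mean [ 635.2 -212.9]
 px [206. 388.] n 521 rect c [440.7  25.5] size [23.  48.8] ang 72.1 z med 4.7 mean [441.2  28. ]
high
mid
 px [320. 179.] n 9966 rect c [667.6 -18.3] size [84.7 64. ] ang 17.8 z med 48.5 mean [679.9 -13.4]
```

View pics/w2.png

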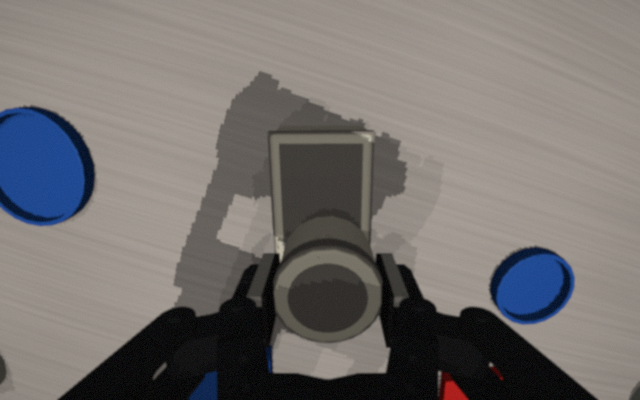

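The wrist picture shows the small round tub held upright at (328,285), clear of the oblong tub. Next I carry it to the small round holder.

```bash
python3 -m handwheel '[{"tx":-7.5,"ty":17.3,"tz":0,"roll":0},{"tx":-7.5,"ty":17.3,"tz":0,"roll":0},{"tx":-7.5,"ty":17.3,"tz":0,"roll":0},{"tx":-7.5,"ty":17.3,"tz":0,"roll":0},{"tx":-7.5,"ty":17.3,"tz":0,"roll":0},{"tx":-7.5,"ty":17.3,"tz":0,"roll":0},{"tx":-7.5,"ty":17.3,"tz":0,"roll":0},{"tx":-7.5,"ty":17.3,"tz":0,"roll":0},{"tx":-7.5,"ty":17.3,"tz":0,"roll":0},{"tx":-7.5,"ty":17.3,"tz":0,"roll":0},{"tx":0,"ty":0,"tz":0,"roll":0},{"tx":0,"ty":0,"tz":0,"roll":0}]' >/dev/null; python3 go.py 635 -212 30 17.5;  python3 wr.py w3
```

```text
t 5.62 at [ 633.8 -211.7  108.7] psi 17.25 tilt [-0.0023  0.0015] open 43.1 grip 30.8 F [ 0.7  0.6 -1.3] q1,q6 [-0.43  0.84]
tool delta [ 1.2  0.8 78.7]
roll -0.0043
blue
 px [326. 191.] n 5049 rect c [ 641.4 -210.2] size [54.7 65.7] ang 18.3 z med 4.7 mean [ 640.7 -210.5]
 px [ 41. 329.] n 9381 rect c [432.5   3.3] size [137.5  87.7] ang 15.7 z med 5.1 mean [434.5   2. ]
high
mid
 px [ 46. 102.] n 16618 rect c [653.8 -22.8] size [114.1  66.3] ang 17.2 z med 48.7 mean [655.5 -29.4]
```

```bash
python3 -m handwheel '[{"tx":1.2,"ty":0,"tz":20,"roll":0},{"tx":0,"ty":0,"tz":25,"roll":0},{"tx":0,"ty":0,"tz":20,"roll":0},{"tx":0,"ty":0,"tz":12,"roll":0},{"tx":0,"ty":0,"tz":6,"roll":0},{"tx":0,"ty":0,"tz":3,"roll":0},{"tx":0,"ty":0,"tz":2,"roll":0},{"tx":0,"ty":0,"tz":0,"roll":0},{"tx":0,"ty":0,"tz":0,"roll":0}]'
python3 -m handwheel '[{"tx":0,"ty":0,"tz":1,"roll":0},{"tx":0,"ty":0,"tz":1,"roll":0},{"tx":0,"ty":0,"tz":0,"roll":0},{"tx":0,"ty":0,"tz":0,"roll":0}]'
```

```text
t: 6.42
tool_pos: [0.6369, -0.2114, 0.0237]
tool_rot: [3.104, 0.474, 0.003]
contact_force: [-0.4, 0.8, -0.7]
opening: 0.0428
grip_force: 30.8
t: 6.75
tool_pos: [0.636, -0.2112, 0.0206]
tool_rot: [3.105, 0.474, 0.0]
contact_force: [-0.8, -0.0, -0.4]
opening: 0.0431
grip_force: 30.8
```

```bash
python3 -m handwheel '[{"tx":0,"ty":0,"tz":1,"roll":0},{"tx":0,"ty":0,"tz":1,"roll":0},{"tx":0,"ty":0,"tz":0,"roll":0},{"tx":0,"ty":0,"tz":0,"roll":0}]'
python3 -m handwheel '[{"tx":0,"ty":0,"tz":1,"roll":0},{"tx":0,"ty":0,"tz":0,"roll":0},{"tx":0,"ty":0,"tz":0,"roll":0}]'
```

```text
t: 7.08
tool_pos: [0.6358, -0.211, 0.0182]
tool_rot: [-3.105, -0.474, 0.0]
contact_force: [-0.0, -0.3, -0.6]
opening: 0.0429
grip_force: 30.8
t: 7.33
tool_pos: [0.636, -0.2111, 0.018]
tool_rot: [-3.106, -0.474, 0.0]
contact_force: [-2.9, 0.0, 5.4]
opening: 0.0429
grip_force: 31.1
```

```bash
python3 -m handwheel '[{"tx":0,"ty":0,"tz":0,"roll":0},{"tx":0,"ty":0,"tz":0,"roll":0},{"tx":0,"ty":0,"tz":0,"roll":0},{"tx":0,"ty":0,"tz":0,"roll":0},{"tx":0,"ty":0,"tz":0,"roll":0},{"tx":0,"ty":0,"tz":0,"roll":0}]' 65
python3 -m handwheel '[{"tx":0,"ty":0,"tz":-10,"roll":0},{"tx":0,"ty":0,"tz":-20,"roll":0},{"tx":0,"ty":0,"tz":-25,"roll":0},{"tx":0,"ty":0,"tz":-25,"roll":0},{"tx":0,"ty":0,"tz":-25,"roll":0},{"tx":0,"ty":0,"tz":-10,"roll":0},{"tx":0,"ty":0,"tz":0,"roll":0},{"tx":0,"ty":0,"tz":0,"roll":0}]' 85 >/dev/null
python3 go.py 653.5 -23 140 17.5; sed -i 's/^ok=.*/&\nprint("tubs in holder");  blobs(ok\&(P[...,2]>.038)\&(P[...,2]<.0455),P,300)/' wr.py; python3 wr.py w4
```

```text
t: 7.83
tool_pos: [0.6359, -0.211, 0.0171]
tool_rot: [-3.106, -0.474, 0.0]
contact_force: [0.5, 0.7, -0.2]
opening: 0.065
grip_force: 0.0
t 8.5 at [ 636.1 -211.1  132.7] psi 17.35 tilt [ 0.0009 -0.0004] open 85.1 grip 0.0 F [ 0.2  0.1 -0.4] q1,q6 [-0.43  0.84]
tool delta [  72.7 -174.4   -7.4]
roll -0.0026
tubs in holder
 px [110.  97.] n 918 rect c [663.2 -52.8] size [113.7   2.7] ang 17.5 z med 42.4 mean [666.1 -51.9]
 px [327. 204.] n 3072 rect c [ 637.3 -212.8] size [45.7 45. ] ang 29.4 z med 42.5 mean [ 638.3 -212.4]
blue
 px [323. 181.] n 1868 rect c [ 637.4 -211.5] size [62.8 65.5] ang 25.9 z med 11.1 mean [ 645.2 -207. ]
 px [ 47. 304.] n 7336 rect c [424.7   1.6] size [153.1  87.3] ang 14.9 z med 5.1 mean [446.2  13.5]
high
mid
 px [66. 99.] n 15508 rect c [654.  -22.7] size [114.2  66.2] ang 17.3 z med 48.7 mean [657.5 -25.1]
 px [327. 205.] n 2200 rect c [ 637.3 -212.7] size [41.8 42.7] ang 14.5 z med 42.7 mean [ 637.7 -212.6]
```

View pics/w4.png

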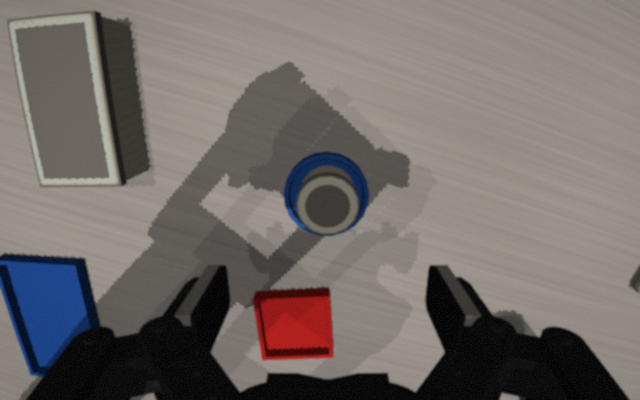

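The small round tub is flat in its holder at (327,204), with its lid at 42.5 mm. The oblong tub is next.

```bash
python3 -m handwheel '[{"tx":8.1,"ty":-19.4,"tz":0,"roll":0},{"tx":8.1,"ty":-19.4,"tz":0,"roll":0},{"tx":8.1,"ty":-19.4,"tz":0,"roll":0},{"tx":8.1,"ty":-19.4,"tz":0,"roll":0},{"tx":8.1,"ty":-19.4,"tz":0,"roll":0},{"tx":8.1,"ty":-19.4,"tz":0,"roll":0},{"tx":8.1,"ty":-19.4,"tz":0,"roll":0},{"tx":8.1,"ty":-19.4,"tz":0,"roll":0},{"tx":8.1,"ty":-19.4,"tz":0,"roll":0},{"tx":0,"ty":0,"tz":0,"roll":0},{"tx":0,"ty":0,"tz":0,"roll":0}]' >/dev/null; python3 go.py 654 -22.7 12 17.4; python3 wr.py w5
```

```text
t 9.47 at [652.1 -21.6 129.6] psi 17.46 tilt [-0.0042  0.0003] open 84.8 grip 0.0 F [ 0.7 -0.4  0.9] q1,q6 [-0.15  1.12]
tool delta [  1.9   1.8 117.6]
roll 0.001
tubs in holder
 px [547. 290.] n 2165 rect c [ 637.4 -212. ] size [46.1 45.2] ang 71.8 z med 42.4 mean [ 638.3 -210. ]
blue
 px [ 55. 156.] n 9389 rect c [614.8 196.5] size [89.9 92.1] ang 33.5 z med 5.0 mean [614.8 198.3]
 px [515. 266.] n 1650 rect c [ 637.7 -204.7] size [53.9 65.8] ang 71.4 z med 10.4 mean [ 638.9 -199. ]
 px [247. 355.] n 3159 rect c [463.4   1.6] size [78.9 65.9] ang 15.9 z med 4.9 mean [472.7   2. ]
high
mid
 px [327. 199.] n 14523 rect c [653.9 -22.7] size [113.5  64.2] ang 17.7 z med 48.6 mean [658.7 -21.2]
 px [548. 291.] n 1453 rect c [ 637.5 -211.8] size [41.7 41.7] ang 67.3 z med 42.7 mean [ 637.7 -211.4]
```

```bash
python3 -m handwheel '[{"tx":1.9,"ty":1.8,"tz":15,"roll":0},{"tx":0,"ty":0,"tz":25,"roll":0},{"tx":0,"ty":0,"tz":25,"roll":0},{"tx":0,"ty":0,"tz":25,"roll":0},{"tx":0,"ty":0,"tz":15,"roll":0},{"tx":0,"ty":0,"tz":7,"roll":0},{"tx":0,"ty":0,"tz":5,"roll":0},{"tx":0,"ty":0,"tz":0,"roll":0},{"tx":0,"ty":0,"tz":0,"roll":0}]'
python3 -m handwheel '[{"tx":0,"ty":0,"tz":0,"roll":0},{"tx":0,"ty":0,"tz":0,"roll":0},{"tx":0,"ty":0,"tz":0,"roll":0},{"tx":0,"ty":0,"tz":0,"roll":0},{"tx":0,"ty":0,"tz":0,"roll":0},{"tx":0,"ty":0,"tz":0,"roll":0},{"tx":0,"ty":0,"tz":0,"roll":0},{"tx":0,"ty":0,"tz":0,"roll":0}]' 40 50; python3 go.py
```

```text
t: 10.27
tool_pos: [0.6568, -0.0241, 0.0164]
tool_rot: [3.105, 0.473, 0.003]
contact_force: [-0.5, -0.1, 0.6]
opening: 0.085
grip_force: 0.0
t: 10.93
tool_pos: [0.6573, -0.0238, 0.0174]
tool_rot: [3.105, 0.474, 0.005]
contact_force: [-0.7, 0.1, 5.6]
opening: 0.0612
grip_force: 57.3
t 10.93 at [657.3 -23.8  17.4] psi 17.36 tilt [ 0.0032 -0.0001] open 61.2 grip 57.3 F [-0.7  0.1  5.6] q1,q6 [-0.15  1.12]
```

```bash
python3 -m handwheel '[{"tx":0,"ty":0,"tz":-5,"roll":0},{"tx":0,"ty":0,"tz":-15,"roll":0},{"tx":0,"ty":0,"tz":-20,"roll":0},{"tx":0,"ty":0,"tz":-20,"roll":0},{"tx":0,"ty":0,"tz":-15,"roll":0},{"tx":0,"ty":0,"tz":0,"roll":0},{"tx":0,"ty":0,"tz":0,"roll":0}]'; python3 go.py 434.4 4.8 90 15.3; python3 wr.py w6
```

```text
t: 11.52
tool_pos: [0.6565, -0.0239, 0.0917]
tool_rot: [3.105, 0.474, 0.004]
contact_force: [0.2, -0.5, -2.6]
opening: 0.0607
grip_force: 56.5
t 11.52 at [656.5 -23.9  91.7] psi 17.35 tilt [ 0.0024 -0.0004] open 60.7 grip 56.5 F [ 0.2 -0.5 -2.6] q1,q6 [-0.15  1.12]
tool delta [-203.4  -93.6    1.1]
roll 0.0358
tubs in holder
 px [571. 322.] n 2528 rect c [ 638.8 -213. ] size [46.8 41.9] ang 65.8 z med 42.4 mean [ 639.3 -209.8]
blue
 px [ 33. 176.] n 7764 rect c [615.5 181.9] size [90.6 63.4] ang 0.7 z med 5.0 mean [616.5 183.6]
 px [537. 282.] n 1619 rect c [ 644.2 -202.3] size [42.9 65.3] ang 47.8 z med 10.2 mean [ 649.1 -196.4]
 px [186. 389.] n 589 rect c [459.5  42.2] size [28.  25.4] ang 22.3 z med 4.8 mean [458.8  42.2]
high
 px [327. 153.] n 870 rect c [707.7 -10. ] size [ 1.5 59.6] ang 17.3 z med 87.6 mean [708.   -9.7]
mid
 px [573. 325.] n 1727 rect c [ 638.  -212.2] size [42.7 39.7] ang 66.1 z med 42.7 mean [ 637.7 -211.4]
```

View pics/w6.png

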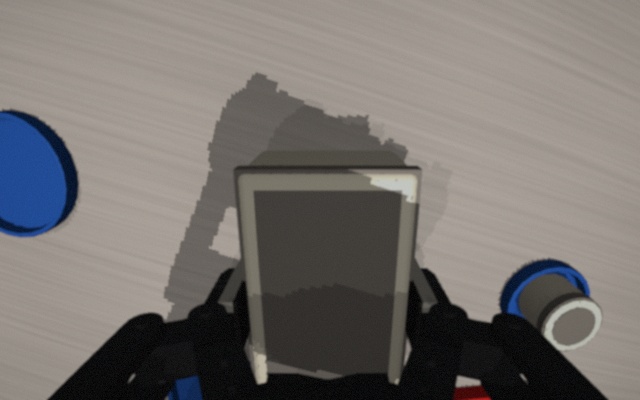

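The oblong tub is held level, with its front lid edge at about row 170. I carry it to its holder.

```bash
python3 -m handwheel '[{"tx":-12,"ty":-6,"tz":0,"roll":0},{"tx":-22.5,"ty":-10.2,"tz":0,"roll":0},{"tx":-22.5,"ty":-10.2,"tz":0,"roll":0},{"tx":-22.5,"ty":-10.2,"tz":0,"roll":0},{"tx":-22.5,"ty":-10.2,"tz":0,"roll":0},{"tx":-22.5,"ty":-10.2,"tz":0,"roll":0},{"tx":-22.5,"ty":-10.2,"tz":0,"roll":0},{"tx":-22.5,"ty":-10.2,"tz":0,"roll":0},{"tx":-22.5,"ty":-10.2,"tz":0,"roll":0},{"tx":-11.4,"ty":-6,"tz":0,"roll":0.036},{"tx":0,"ty":0,"tz":0,"roll":0},{"tx":0,"ty":0,"tz":0,"roll":0}]' >/dev/null; python3 go.py 434.4 4.8 26 15.3; python3 wr.py w7
```

```text
t 12.57 at [432.8   5.1  89. ] psi 15.33 tilt [-0.0015  0.0002] open 61.4 grip 56.4 F [ 0.6 -0.5 -1.7] q1,q6 [-0.16  1.14]
tool delta [ 1.6  0.7 63. ]
roll 0.0005
tubs in holder
blue
 px [326. 130.] n 5286 rect c [484.9  18.8] size [25.3 85.2] ang 15.7 z med 4.9 mean [485.2  18.8]
 px [607. 343.] n 4484 rect c [ 377.7 -261.7] size [70.1 65.6] ang 33.3 z med 4.9 mean [ 378.8 -260.6]
high
 px [326. 155.] n 918 rect c [484.4  17.5] size [ 1.5 59.1] ang 15.4 z med 87.6 mean [484.7  17.8]
mid
```

```bash
python3 -m handwheel '[{"tx":1,"ty":0.5,"tz":12,"roll":0},{"tx":0,"ty":0,"tz":20,"roll":0},{"tx":0,"ty":0,"tz":16,"roll":0},{"tx":0,"ty":0,"tz":8,"roll":0},{"tx":0,"ty":0,"tz":5,"roll":0},{"tx":0,"ty":0,"tz":3,"roll":0},{"tx":0,"ty":0,"tz":0,"roll":0},{"tx":0,"ty":0,"tz":0,"roll":0}]'
python3 -m handwheel '[{"tx":0,"ty":0,"tz":1,"roll":0},{"tx":0,"ty":0,"tz":1,"roll":0},{"tx":0,"ty":0,"tz":0,"roll":0},{"tx":0,"ty":0,"tz":0,"roll":0}]'
```

```text
t: 13.28
tool_pos: [0.4356, 0.0045, 0.0269]
tool_rot: [3.113, 0.418, 0.002]
contact_force: [0.3, -0.1, -2.2]
opening: 0.061
grip_force: 56.5
t: 13.62
tool_pos: [0.435, 0.0047, 0.0246]
tool_rot: [3.113, 0.418, 0.001]
contact_force: [0.0, 0.3, -2.2]
opening: 0.0614
grip_force: 56.5
```

```bash
python3 -m handwheel '[{"tx":0,"ty":0,"tz":1,"roll":0},{"tx":0,"ty":0,"tz":1,"roll":0},{"tx":0,"ty":0,"tz":0,"roll":0},{"tx":0,"ty":0,"tz":0,"roll":0}]'
python3 -m handwheel '[{"tx":0,"ty":0,"tz":1,"roll":0},{"tx":0,"ty":0,"tz":0,"roll":0},{"tx":0,"ty":0,"tz":0,"roll":0}]'
```

```text
t: 13.95
tool_pos: [0.4347, 0.0047, 0.0222]
tool_rot: [-3.114, -0.418, 0.0]
contact_force: [-0.2, -1.5, -2.7]
opening: 0.061
grip_force: 56.5
t: 14.2
tool_pos: [0.435, 0.0046, 0.0214]
tool_rot: [3.114, 0.418, 0.001]
contact_force: [-0.5, 0.6, -0.5]
opening: 0.0611
grip_force: 56.5
```

Force is starting to unload, so one more step down, then release.

```bash
python3 -m handwheel '[{"tx":0,"ty":0,"tz":1,"roll":0},{"tx":0,"ty":0,"tz":0,"roll":0},{"tx":0,"ty":0,"tz":0,"roll":0}]' | grep -A0 -E 'tool_pos|contact'
python3 -m handwheel '[{"tx":0,"ty":0,"tz":0,"roll":0},{"tx":0,"ty":0,"tz":0,"roll":0},{"tx":0,"ty":0,"tz":0,"roll":0},{"tx":0,"ty":0,"tz":0,"roll":0},{"tx":0,"ty":0,"tz":0,"roll":0},{"tx":0,"ty":0,"tz":0,"roll":0}]' 80
python3 -m handwheel '[{"tx":0,"ty":0,"tz":-10,"roll":0},{"tx":0,"ty":0,"tz":-20,"roll":0},{"tx":0,"ty":0,"tz":-25,"roll":0},{"tx":0,"ty":0,"tz":-25,"roll":0},{"tx":0,"ty":0,"tz":-25,"roll":0},{"tx":0,"ty":0,"tz":-25,"roll":0},{"tx":0,"ty":0,"tz":-20,"roll":0},{"tx":0,"ty":0,"tz":0,"roll":0},{"tx":0,"ty":0,"tz":0,"roll":0}]' 85 >/dev/null
python3 go.py 381.5 268 170 35; python3 wr.py w8
```

```text
tool_pos: [0.4351, 0.0046, 0.0214]
--
contact_force: [-4.8, 0.3, 7.3]
t: 14.95
tool_pos: [0.4348, 0.0047, 0.0202]
tool_rot: [-3.114, -0.418, 0.0]
contact_force: [-0.0, -0.0, 0.7]
opening: 0.08
grip_force: 0.0
t 15.7 at [435.8   4.5 172.2] psi 15.29 tilt [ 0.0038 -0.0006] open 84.6 grip 0.0 F [ 0.6  0.1 -0.3] q1,q6 [-0.16  1.14]
tool delta [  17.1 -268.4    1.9]
roll -0.344
tubs in holder
 px [ 39. 165.] n 422 rect c [389.7 249.6] size [68.4 30.3] ang 27.3 z med 42.6 mean [394.  244.3]
blue
 px [613.  41.] n 1189 rect c [ 628.4 -204.7] size [62.2 51.4] ang 30.9 z med 6.6 mean [ 623.3 -203.2]
 px [316. 156.] n 2966 rect c [431.6   4.2] size [135.5  85.4] ang 15.5 z med 13.4 mean [454.   18.5]
 px [554. 295.] n 3651 rect c [ 378.1 -263.1] size [70.1 68.7] ang 33.4 z med 5.1 mean [ 379.  -264.5]
high
mid
 px [327. 192.] n 10858 rect c [433.    2.1] size [113.6  63.9] ang 15.3 z med 52.6 mean [437.2   3.2]
 px [ 28. 174.] n 1947 rect c [380.1 255.3] size [70. 45.] ang 0.5 z med 48.5 mean [386.1 249.4]
```

View pics/w8.png

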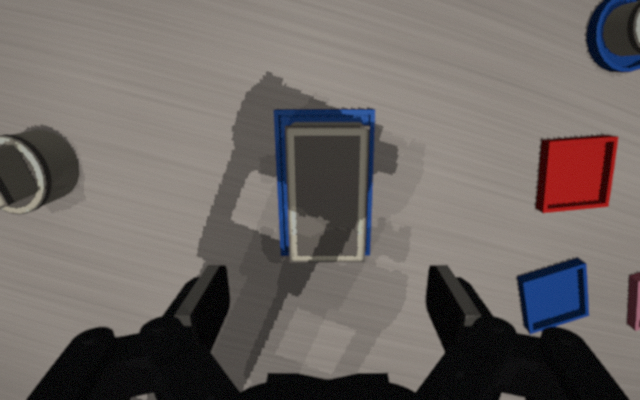

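The oblong tub sits flat in its holder at (328,192). Next is the square tub.

```bash
python3 -m handwheel '[{"tx":1.7,"ty":-16.8,"tz":-4,"roll":0},{"tx":1.7,"ty":-28,"tz":0,"roll":0},{"tx":1.7,"ty":-28,"tz":0,"roll":0},{"tx":1.7,"ty":-28,"tz":0,"roll":0},{"tx":1.7,"ty":-28,"tz":0,"roll":0},{"tx":1.7,"ty":-28,"tz":0,"roll":0},{"tx":1.7,"ty":-28,"tz":0,"roll":0},{"tx":1.7,"ty":-28,"tz":0,"roll":0},{"tx":1.7,"ty":-28,"tz":0,"roll":0},{"tx":1.7,"ty":-27.6,"tz":0,"roll":0}]' >/dev/null
python3 -m handwheel '[{"tx":0,"ty":0,"tz":0,"roll":-0.07},{"tx":0,"ty":0,"tz":0,"roll":-0.07},{"tx":0,"ty":0,"tz":0,"roll":-0.07},{"tx":0,"ty":0,"tz":0,"roll":-0.07},{"tx":0,"ty":0,"tz":0,"roll":-0.064},{"tx":0,"ty":0,"tz":0,"roll":0},{"tx":0,"ty":0,"tz":0,"roll":0}]' >/dev/null;python3 go.py 381.5 268 170 35; python3 wr.py w9
```

```text
t 17.17 at [379.6 267.6 172.6] psi 34.9 tilt [-0.0027 -0.0014] open 85.1 grip 0.0 F [-0.1 -0.2  0.3] q1,q6 [0.45 1.42]
tool delta [1.8 0.8 2.6]
roll -0.0017
tubs in holder
 px [559. 285.] n 637 rect c [426.3  32.7] size [110.9   4.5] ang 14.7 z med 41.4 mean [428.2  33.2]
blue
 px [556.  25.] n 4737 rect c [597.4 184.5] size [48.1 91.7] ang 38.6 z med 4.5 mean [601.3 184.8]
 px [551. 257.] n 2181 rect c [431.8   4.9] size [136.  88.] ang 14.8 z med 10.4 mean [443.7  32.6]
high
 px [326. 202.] n 4127 rect c [381.1 267.7] size [46.3 45.8] ang 34.5 z med 86.3 mean [382.5 268.7]
mid
 px [321. 170.] n 1801 rect c [385.5 273.3] size [55.9 69.3] ang 38.7 z med 48.2 mean [391.6 279.9]
 px [590. 291.] n 5912 rect c [434.8   2.7] size [111.   67.3] ang 15.5 z med 52.3 mean [442.2  11.7]
```

View pics/w9.png

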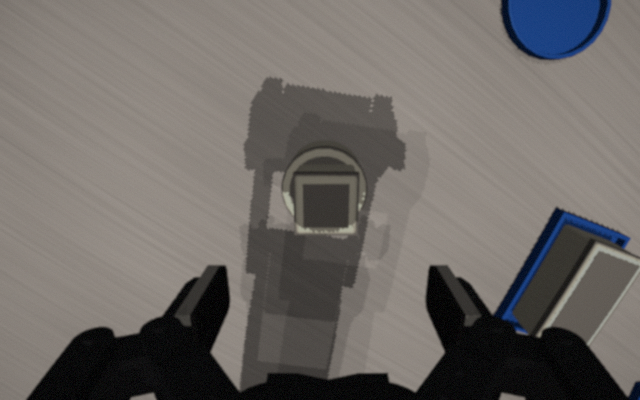

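The square tub at (326,202) is lined up with the gripper, so I descend and grip it.

```bash
python3 -m handwheel '[{"tx":1,"ty":0.5,"tz":12,"roll":0},{"tx":0,"ty":0,"tz":25,"roll":0},{"tx":0,"ty":0,"tz":25,"roll":0},{"tx":0,"ty":0,"tz":25,"roll":0},{"tx":0,"ty":0,"tz":15,"roll":0},{"tx":0,"ty":0,"tz":6,"roll":0},{"tx":0,"ty":0,"tz":5,"roll":0},{"tx":0,"ty":0,"tz":0,"roll":0},{"tx":0,"ty":0,"tz":0,"roll":0}]'
python3 -m handwheel '[{"tx":0,"ty":0,"tz":0,"roll":0},{"tx":0,"ty":0,"tz":0,"roll":0},{"tx":0,"ty":0,"tz":0,"roll":0},{"tx":0,"ty":0,"tz":0,"roll":0},{"tx":0,"ty":0,"tz":0,"roll":0},{"tx":0,"ty":0,"tz":0,"roll":0},{"tx":0,"ty":0,"tz":0,"roll":0},{"tx":0,"ty":0,"tz":0,"roll":0},{"tx":0,"ty":0,"tz":0,"roll":0},{"tx":0,"ty":0,"tz":0,"roll":0}]' 20 30
python3 -m handwheel '[{"tx":0,"ty":0,"tz":-5,"roll":0},{"tx":0,"ty":0,"tz":-15,"roll":0},{"tx":0,"ty":0,"tz":-20,"roll":0},{"tx":0,"ty":0,"tz":-20,"roll":0},{"tx":0,"ty":0,"tz":-20,"roll":0},{"tx":0,"ty":0,"tz":0,"roll":0},{"tx":0,"ty":0,"tz":0,"roll":0}]'
python3 go.py 378 -262.7 140 33.4; python3 wr.py w10
```

```text
t: 17.97
tool_pos: [0.3821, 0.2685, 0.062]
tool_rot: [-2.996, -0.944, -0.002]
contact_force: [1.4, -0.4, 0.1]
opening: 0.0849
grip_force: 0.0
t: 18.8
tool_pos: [0.3823, 0.2686, 0.0623]
tool_rot: [-2.996, -0.944, -0.003]
contact_force: [0.1, -0.3, 5.2]
opening: 0.0434
grip_force: 32.6
t: 19.38
tool_pos: [0.3819, 0.2684, 0.1417]
tool_rot: [-2.996, -0.945, -0.002]
contact_force: [-0.0, 0.0, -1.9]
opening: 0.0431
grip_force: 31.9
t 19.38 at [381.9 268.4 141.7] psi 35.0 tilt [0.0015 0.0006] open 43.1 grip 31.9 F [-0.   0.  -1.9] q1,q6 [0.45 1.41]
tool delta [-307.8  432.8    1.3]
roll 0.0278
tubs in holder
 px [580. 305.] n 788 rect c [427.5  33. ] size [107.1   8. ] ang 12.6 z med 41.5 mean [429.9  33.7]
blue
 px [577.  26.] n 5283 rect c [596.6 183.2] size [45.5 91.5] ang 39.4 z med 4.5 mean [600.  183.8]
 px [567. 269.] n 2425 rect c [441.5  30.6] size [ 79.9 137.8] ang 80.6 z med 9.2 mean [447.5  39. ]
high
mid
 px [322. 191.] n 4995 rect c [388.6 275.9] size [47.9 69.2] ang 39.6 z med 48.5 mean [388.7 275.1]
 px [601. 324.] n 6672 rect c [432.9   2.4] size [114.3  67.3] ang 14.8 z med 52.3 mean [429.4  11.6]
```

View pics/w10.png

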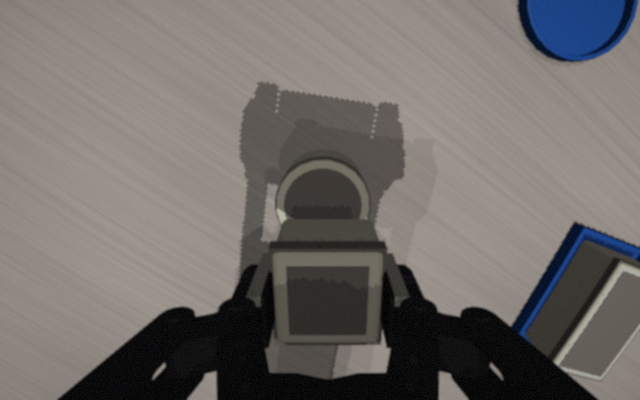

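The square tub is held upright at (327,295). I carry it to the square holder, bowing outward around the base.

```bash
python3 -m handwheel '[{"tx":-4.5,"ty":10.8,"tz":0,"roll":0},{"tx":-10,"ty":24,"tz":0,"roll":0},{"tx":-10,"ty":24,"tz":0,"roll":0},{"tx":-10,"ty":24,"tz":0,"roll":0},{"tx":-10,"ty":24,"tz":0,"roll":0},{"tx":-10,"ty":24,"tz":0,"roll":0},{"tx":-10,"ty":24,"tz":0,"roll":0},{"tx":-10,"ty":24,"tz":0,"roll":0},{"tx":-10,"ty":24,"tz":0,"roll":0},{"tx":-10,"ty":24,"tz":0,"roll":0},{"tx":-10,"ty":24,"tz":0,"roll":0}]' >/dev/null
python3 -m handwheel '[{"tx":-18.5,"ty":16.5,"tz":0,"roll":0},{"tx":-18.5,"ty":16.5,"tz":0,"roll":0},{"tx":-18.5,"ty":16.5,"tz":0,"roll":0},{"tx":-18.5,"ty":16.5,"tz":0,"roll":0},{"tx":-18.5,"ty":16.5,"tz":0,"roll":0},{"tx":-18.5,"ty":16.5,"tz":0,"roll":0},{"tx":-18.5,"ty":16.5,"tz":0,"roll":0},{"tx":-18.5,"ty":16.5,"tz":0,"roll":0},{"tx":-18.5,"ty":16.5,"tz":0,"roll":0},{"tx":-18.5,"ty":16.5,"tz":0,"roll":0},{"tx":-18.5,"ty":16.5,"tz":0,"roll":0.028},{"tx":0,"ty":0,"tz":0,"roll":0}]'
python3 -m handwheel '[{"tx":0,"ty":0,"tz":0,"roll":0},{"tx":0,"ty":0,"tz":0,"roll":0}]' >/dev/null
python3 go.py 378.3 -262.2 30 33.4; python3 wr.py w11
```

```text
t: 21.35
tool_pos: [0.375, -0.2654, 0.1395]
tool_rot: [-3.01, -0.895, 0.004]
contact_force: [-0.3, 0.3, -2.2]
opening: 0.0434
grip_force: 31.9
t 21.52 at [ 376.2 -261.8  139.7] psi 33.37 tilt [-0.0021  0.0024] open 43.1 grip 31.9 F [-0.7 -0.6 -1.5] q1,q6 [-0.77  0.22]
tool delta [  1.6   1.8 109.7]
roll -0.0005
tubs in holder
 px [617. 126.] n 473 rect c [ 542.1 -410.5] size [45.5 21.2] ang 31.7 z med 41.8 mean [ 540.4 -406. ]
blue
 px [66. 22.] n 2082 rect c [374.  -16.4] size [32.1 90. ] ang 30.4 z med 7.8 mean [378.5 -24.2]
 px [329. 183.] n 5881 rect c [ 380.9 -262. ] size [62. 67.] ang 33.4 z med 4.6 mean [ 381.7 -261.4]
high
mid
 px [37.  6.] n 661 rect c [383.1 -25.9] size [11.4 41.9] ang 30.1 z med 51.5 mean [387.7 -32. ]
 px [624. 129.] n 917 rect c [ 540.5 -410.9] size [45.1 19.7] ang 38.0 z med 49.3 mean [ 539.1 -406.2]
```

```bash
python3 -m handwheel '[{"tx":1.7,"ty":2.3,"tz":10,"roll":0},{"tx":0,"ty":0,"tz":22,"roll":0},{"tx":0,"ty":0,"tz":25,"roll":0},{"tx":0,"ty":0,"tz":25,"roll":0},{"tx":0,"ty":0,"tz":18,"roll":0},{"tx":0,"ty":0,"tz":8,"roll":0},{"tx":0,"ty":0,"tz":5,"roll":0},{"tx":0,"ty":0,"tz":2,"roll":0},{"tx":0,"ty":0,"tz":0,"roll":0},{"tx":0,"ty":0,"tz":0,"roll":0}]'
python3 -m handwheel '[{"tx":0,"ty":0,"tz":1,"roll":0},{"tx":0,"ty":0,"tz":1,"roll":0},{"tx":0,"ty":0,"tz":1,"roll":0},{"tx":0,"ty":0,"tz":0,"roll":0},{"tx":0,"ty":0,"tz":0,"roll":0}]'
```

```text
t: 22.4
tool_pos: [0.3808, -0.2642, 0.0275]
tool_rot: [3.007, 0.902, 0.002]
contact_force: [-1.0, -1.1, -1.0]
opening: 0.0436
grip_force: 31.9
t: 22.82
tool_pos: [0.3799, -0.2636, 0.0234]
tool_rot: [3.009, 0.902, 0.0]
contact_force: [0.0, -0.2, -1.0]
opening: 0.0432
grip_force: 31.9
```

```bash
python3 -m handwheel '[{"tx":0,"ty":0,"tz":1,"roll":0},{"tx":0,"ty":0,"tz":1,"roll":0},{"tx":0,"ty":0,"tz":1,"roll":0},{"tx":0,"ty":0,"tz":1,"roll":0},{"tx":0,"ty":0,"tz":0,"roll":0},{"tx":0,"ty":0,"tz":0,"roll":0}]'
python3 -m handwheel '[{"tx":0,"ty":0,"tz":1,"roll":0},{"tx":0,"ty":0,"tz":0,"roll":0},{"tx":0,"ty":0,"tz":0,"roll":0}]'
```

```text
t: 23.32
tool_pos: [0.3798, -0.2635, 0.0192]
tool_rot: [-3.009, -0.902, 0.0]
contact_force: [0.3, -0.5, -1.7]
opening: 0.0435
grip_force: 31.9
t: 23.57
tool_pos: [0.38, -0.2636, 0.0184]
tool_rot: [3.009, 0.902, 0.0]
contact_force: [-0.2, -0.1, -2.0]
opening: 0.0432
grip_force: 31.9
```

```bash
python3 -m handwheel '[{"tx":0,"ty":0,"tz":1,"roll":0},{"tx":0,"ty":0,"tz":0,"roll":0},{"tx":0,"ty":0,"tz":0,"roll":0}]'| grep -E 'tool_pos|contact'
python3 -m handwheel '[{"tx":0,"ty":0,"tz":0.5,"roll":0},{"tx":0,"ty":0,"tz":0,"roll":0},{"tx":0,"ty":0,"tz":0,"roll":0}]'| grep -E 'tool_pos|contact'
```

```text
tool_pos: [0.38, -0.2637, 0.0183]
contact_force: [-3.6, 1.6, 7.1]
tool_pos: [0.38, -0.2637, 0.0183]
contact_force: [-4.2, 4.2, 10.0]
```

Contact made; release and retract.

```bash
python3 -m handwheel '[{"tx":0,"ty":0,"tz":0,"roll":0},{"tx":0,"ty":0,"tz":0,"roll":0},{"tx":0,"ty":0,"tz":0,"roll":0},{"tx":0,"ty":0,"tz":0,"roll":0},{"tx":0,"ty":0,"tz":0,"roll":0},{"tx":0,"ty":0,"tz":0,"roll":0}]' 65 | grep -E 'opening|contact'
python3 -m handwheel '[{"tx":0,"ty":0,"tz":-10,"roll":0},{"tx":0,"ty":0,"tz":-20,"roll":0},{"tx":0,"ty":0,"tz":-25,"roll":0},{"tx":0,"ty":0,"tz":-25,"roll":0},{"tx":0,"ty":0,"tz":-25,"roll":0},{"tx":0,"ty":0,"tz":-15,"roll":0},{"tx":0,"ty":0,"tz":0,"roll":0},{"tx":0,"ty":0,"tz":0,"roll":0}]' 85 >/dev/null
python3 go.py 380 268 140 35; python3 wr.py w12
```

```text
contact_force: [-0.5, -0.1, 0.8]
opening: 0.065
t 25.23 at [ 380.4 -264.   138.1] psi 33.39 tilt [ 0.002  -0.0019] open 84.9 grip 0.0 F [-0.1  0.9 -0.7] q1,q6 [-0.77  0.22]
tool delta [ 292.5 -444.4   -3. ]
roll -0.028
tubs in holder
 px [612. 128.] n 464 rect c [ 542.3 -410.7] size [45.4 21.5] ang 30.3 z med 41.9 mean [ 541.5 -405.6]
 px [327. 203.] n 3772 rect c [ 380.  -266.3] size [46.5 45.7] ang 33.5 z med 42.3 mean [ 381.2 -265.5]
blue
 px [56. 26.] n 1683 rect c [382.7 -11.6] size [33.9 84.8] ang 16.2 z med 9.1 mean [377.2 -23.2]
 px [317. 179.] n 2624 rect c [ 378.3 -263.7] size [68.4 67.2] ang 33.2 z med 10.3 mean [ 384.8 -253.4]
high
mid
 px [30.  8.] n 830 rect c [389.2 -26.7] size [14.2 35.3] ang 15.3 z med 51.8 mean [389.1 -32.3]
 px [619. 131.] n 987 rect c [ 542.1 -411.1] size [45.6 22.2] ang 31.6 z med 49.5 mean [ 540.2 -406.3]
 px [326. 204.] n 2395 rect c [ 380.7 -265.5] size [43.6 43.2] ang 34.9 z med 42.7 mean [ 380.7 -265.5]
```

View pics/w12.png

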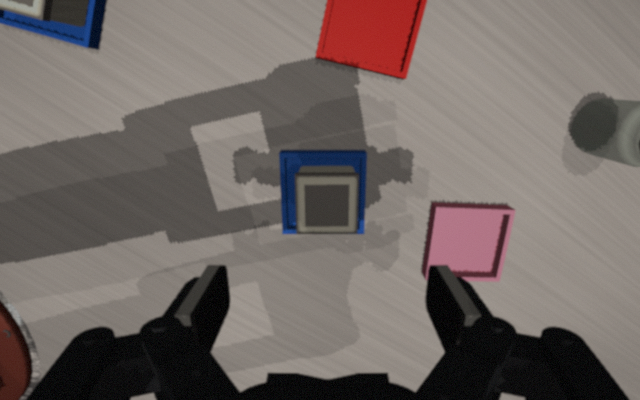

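The square tub is flat in the blue square holder at (327,203). Last is the large round tub.

```bash
python3 -m handwheel '[{"tx":17.9,"ty":-17.3,"tz":0,"roll":0},{"tx":17.9,"ty":-17.3,"tz":0,"roll":0},{"tx":17.9,"ty":-17.3,"tz":0,"roll":0},{"tx":17.9,"ty":-17.3,"tz":0,"roll":0},{"tx":17.9,"ty":-17.3,"tz":0,"roll":0},{"tx":17.9,"ty":-17.3,"tz":0,"roll":0},{"tx":17.9,"ty":-17.3,"tz":0,"roll":0},{"tx":17.9,"ty":-17.3,"tz":0,"roll":0},{"tx":17.9,"ty":-17.3,"tz":0,"roll":0},{"tx":17.9,"ty":-17.3,"tz":0,"roll":0},{"tx":17.9,"ty":-17.3,"tz":0,"roll":0}]' >/dev/null
python3 -m handwheel '[{"tx":8.7,"ty":-23.1,"tz":0,"roll":0},{"tx":8.7,"ty":-23.1,"tz":0,"roll":0},{"tx":8.7,"ty":-23.1,"tz":0,"roll":0},{"tx":8.7,"ty":-23.1,"tz":0,"roll":0},{"tx":8.7,"ty":-23.1,"tz":0,"roll":0},{"tx":8.7,"ty":-23.1,"tz":0,"roll":0},{"tx":8.7,"ty":-23.1,"tz":0,"roll":0},{"tx":8.7,"ty":-23.1,"tz":0,"roll":0},{"tx":8.7,"ty":-23.1,"tz":0,"roll":0},{"tx":8.7,"ty":-23.1,"tz":0,"roll":0},{"tx":8.7,"ty":-23.1,"tz":0,"roll":0},{"tx":0,"ty":0,"tz":0,"roll":0}]' >/dev/null
python3 -m handwheel '[{"tx":0,"ty":0,"tz":0,"roll":0},{"tx":0,"ty":0,"tz":0,"roll":0}]' >/dev/null
python3 go.py 380 268 12; python3 wr.py w13
```

```text
t 27.37 at [378.9 267.8 135.3] psi 33.41 tilt [-0.0024 -0.0017] open 85.0 grip 0.0 F [-0.  -0.5 -0.5] q1,q6 [0.45 1.44]
tool delta [  1.4   0.4 123.3]
tubs in holder
 px [598. 290.] n 686 rect c [439.2  36.4] size [83.5 11.1] ang 9.4 z med 41.4 mean [440.   36.5]
blue
 px [582.  20.] n 3848 rect c [592.1 180.7] size [35.2 87.1] ang 38.1 z med 4.6 mean [595.7 180.4]
 px [575. 264.] n 2080 rect c [432.9  13. ] size [129.3  73.5] ang 15.1 z med 10.8 mean [445.5  40.2]
high
mid
 px [324. 201.] n 7377 rect c [380.1 268.9] size [69.6 69.2] ang 12.3 z med 48.5 mean [381.8 270. ]
 px [614. 314.] n 4953 rect c [424.   10.4] size [128.9  57.7] ang 50.1 z med 52.3 mean [432.3  14.1]
```

```bash
python3 -m handwheel '[{"tx":0,"ty":-0.3,"tz":20,"roll":0},{"tx":0,"ty":0,"tz":25,"roll":0},{"tx":0,"ty":0,"tz":25,"roll":0},{"tx":0,"ty":0,"tz":22,"roll":0},{"tx":0,"ty":0,"tz":15,"roll":0},{"tx":0,"ty":0,"tz":8,"roll":0},{"tx":0,"ty":0,"tz":6,"roll":0},{"tx":0,"ty":0,"tz":0,"roll":0},{"tx":0,"ty":0,"tz":0,"roll":0}]'
python3 -m handwheel '[{"tx":0,"ty":0,"tz":0,"roll":0},{"tx":0,"ty":0,"tz":0,"roll":0},{"tx":0,"ty":0,"tz":0,"roll":0},{"tx":0,"ty":0,"tz":0,"roll":0},{"tx":0,"ty":0,"tz":0,"roll":0},{"tx":0,"ty":0,"tz":0,"roll":0},{"tx":0,"ty":0,"tz":0,"roll":0},{"tx":0,"ty":0,"tz":0,"roll":0}]' 45 45
python3 -m handwheel '[{"tx":0,"ty":0,"tz":-5,"roll":0},{"tx":0,"ty":0,"tz":-15,"roll":0},{"tx":0,"ty":0,"tz":-20,"roll":0},{"tx":0,"ty":0,"tz":-20,"roll":0},{"tx":0,"ty":0,"tz":-20,"roll":0},{"tx":0,"ty":0,"tz":0,"roll":0},{"tx":0,"ty":0,"tz":0,"roll":0}]'
python3 go.py 615 197.5 98; python3 wr.py w14
```

```text
t: 28.17
tool_pos: [0.3801, 0.2687, 0.0164]
tool_rot: [-3.009, -0.902, -0.001]
contact_force: [-0.3, 0.5, 0.5]
opening: 0.0852
grip_force: 0.0
t: 28.83
tool_pos: [0.3809, 0.2695, 0.0176]
tool_rot: [-3.009, -0.903, -0.005]
contact_force: [-0.0, -0.7, 6.4]
opening: 0.0669
grip_force: 51.4
t: 29.42
tool_pos: [0.3799, 0.269, 0.0965]
tool_rot: [-3.009, -0.903, -0.003]
contact_force: [-0.5, 0.0, -2.0]
opening: 0.0666
grip_force: 51.0
t 29.42 at [379.9 269.   96.5] psi 33.4 tilt [0.002  0.0009] open 66.6 grip 51.0 F [-0.5  0.  -2. ] q1,q6 [0.46 1.44]
tool delta [156.9 189.1  -1.1]
tubs in holder
 px [616. 343.] n 709 rect c [419.7  31. ] size [70.6  4.5] ang 15.0 z med 41.3 mean [419.   30.7]
blue
 px [607.  21.] n 2918 rect c [583.5 187.2] size [30.1 62.4] ang 38.3 z med 4.6 mean [586.6 185.7]
 px [596. 287.] n 2218 rect c [437.   35.6] size [109.2  32.9] ang 14.8 z med 9.8 mean [442.2  49.2]
high
mid
 px [623. 367.] n 2309 rect c [408.2  20.6] size [81.1 35.9] ang 48.8 z med 51.9 mean [408.6  19. ]
```

View pics/w14.png

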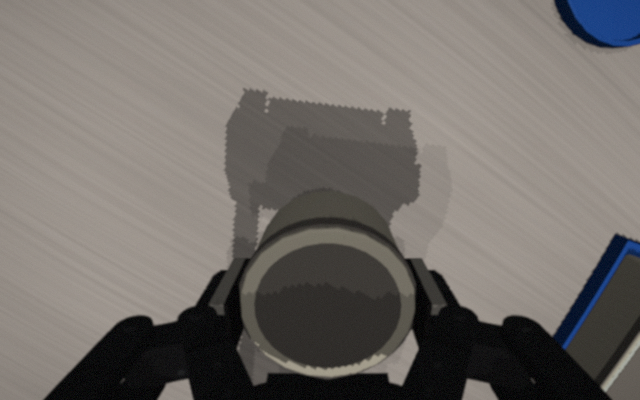

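The large round tub is held upright at (328,300). I carry it to its holder.

```bash
python3 -m handwheel '[{"tx":7,"ty":9,"tz":0,"roll":0},{"tx":15,"ty":18,"tz":0,"roll":0},{"tx":15,"ty":18,"tz":0,"roll":0},{"tx":15,"ty":18,"tz":0,"roll":0},{"tx":15,"ty":18,"tz":0,"roll":0},{"tx":15,"ty":18,"tz":0,"roll":0},{"tx":15,"ty":18,"tz":0,"roll":0},{"tx":15,"ty":18,"tz":0,"roll":0},{"tx":15,"ty":18,"tz":0,"roll":0},{"tx":15,"ty":18,"tz":0,"roll":0},{"tx":15,"ty":18,"tz":0,"roll":0},{"tx":0,"ty":0,"tz":0,"roll":0}]' >/dev/null
python3 -m handwheel '[{"tx":0,"ty":0,"tz":0,"roll":0},{"tx":0,"ty":0,"tz":0,"roll":0}]' >/dev/null
python3 go.py 614.5 197.5 27; python3 wr.py w15
```

```text
t 30.63 at [613.4 196.9  93.6] psi 33.37 tilt [-0.0037 -0.0005] open 66.7 grip 51.2 F [-0.3  1.1 -1.8] q1,q6 [0.2  1.18]
tool delta [ 1.5  0.2 66.6]
tubs in holder
blue
 px [324. 177.] n 6340 rect c [628.2 207.5] size [57.9 89.8] ang 36.4 z med 4.6 mean [630.7 209.1]
high
mid
```

```bash
python3 -m handwheel '[{"tx":0,"ty":-0.5,"tz":12,"roll":0},{"tx":0,"ty":0,"tz":22,"roll":0},{"tx":0,"ty":0,"tz":18,"roll":0},{"tx":0,"ty":0,"tz":9,"roll":0},{"tx":0,"ty":0,"tz":4,"roll":0},{"tx":0,"ty":0,"tz":2,"roll":0},{"tx":0,"ty":0,"tz":0,"roll":0},{"tx":0,"ty":0,"tz":0,"roll":0}]'
python3 -m handwheel '[{"tx":0,"ty":0,"tz":1,"roll":0},{"tx":0,"ty":0,"tz":1,"roll":0},{"tx":0,"ty":0,"tz":1,"roll":0},{"tx":0,"ty":0,"tz":0,"roll":0},{"tx":0,"ty":0,"tz":0,"roll":0}]'
```

```text
t: 31.35
tool_pos: [0.6151, 0.1981, 0.03]
tool_rot: [3.009, 0.903, 0.003]
contact_force: [1.3, 0.5, -1.7]
opening: 0.0668
grip_force: 51.2
t: 31.77
tool_pos: [0.6143, 0.1978, 0.0259]
tool_rot: [-3.009, -0.903, -0.0]
contact_force: [0.5, -0.1, -2.2]
opening: 0.0666
grip_force: 51.2
```

```bash
python3 -m handwheel '[{"tx":0,"ty":0,"tz":1,"roll":0},{"tx":0,"ty":0,"tz":1,"roll":0},{"tx":0,"ty":0,"tz":1,"roll":0},{"tx":0,"ty":0,"tz":0,"roll":0},{"tx":0,"ty":0,"tz":0,"roll":0}]' | grep -E 'tool_pos|contact'
python3 -m handwheel '[{"tx":0,"ty":0,"tz":1,"roll":0},{"tx":0,"ty":0,"tz":0,"roll":0},{"tx":0,"ty":0,"tz":0,"roll":0}]'| grep -E 'tool_pos|contact'
```

```text
tool_pos: [0.6142, 0.1978, 0.0226]
contact_force: [-0.5, 0.4, -2.3]
tool_pos: [0.6143, 0.1978, 0.0218]
contact_force: [0.1, 0.1, -1.8]
```

```bash
python3 -m handwheel '[{"tx":0,"ty":0,"tz":1,"roll":0},{"tx":0,"ty":0,"tz":0,"roll":0},{"tx":0,"ty":0,"tz":0,"roll":0}]' | grep -E 'tool_pos|contact'
python3 -m handwheel '[{"tx":0,"ty":0,"tz":0.5,"roll":0},{"tx":0,"ty":0,"tz":0,"roll":0},{"tx":0,"ty":0,"tz":0,"roll":0}]'| grep -E 'tool_pos|contact'
```

```text
tool_pos: [0.6144, 0.1978, 0.0216]
contact_force: [-2.8, -1.5, 3.5]
tool_pos: [0.6144, 0.1978, 0.0216]
contact_force: [-4.3, -2.1, 7.4]
```

```bash
python3 -m handwheel '[{"tx":0,"ty":0,"tz":0,"roll":0},{"tx":0,"ty":0,"tz":0,"roll":0},{"tx":0,"ty":0,"tz":0,"roll":0},{"tx":0,"ty":0,"tz":0,"roll":0},{"tx":0,"ty":0,"tz":0,"roll":0},{"tx":0,"ty":0,"tz":0,"roll":0}]' 84 | grep -E 'opening|contact'
python3 -m handwheel '[{"tx":0,"ty":0,"tz":-10,"roll":0},{"tx":0,"ty":0,"tz":-20,"roll":0},{"tx":0,"ty":0,"tz":-25,"roll":0},{"tx":0,"ty":0,"tz":-25,"roll":0},{"tx":0,"ty":0,"tz":-25,"roll":0},{"tx":0,"ty":0,"tz":-25,"roll":0},{"tx":0,"ty":0,"tz":-20,"roll":0},{"tx":0,"ty":0,"tz":0,"roll":0},{"tx":0,"ty":0,"tz":0,"roll":0}]' >/dev/null
python3 wr.py w16; python3 - <<'E'
import cv2
from station import optics
cv2.imwrite("pics/end.png",optics.get_image("side")[0][:,:,::-1])
E
```

```text
contact_force: [-0.6, -0.5, -0.2]
opening: 0.084
tubs in holder
 px [ 67. 106.] n 398 rect c [556.  412.3] size [52.7 23. ] ang 30.3 z med 41.7 mean [560.5 409.1]
 px [633. 372.] n 373 rect c [ 626.7 -203.3] size [43.6 19.1] ang 50.5 z med 42.0 mean [ 628.4 -201.3]
blue
 px [321. 156.] n 1917 rect c [624.2 205.2] size [65.9 89.8] ang 39.6 z med 5.2 mean [631.3 212.9]
 px [616. 346.] n 570 rect c [ 634.8 -202.7] size [64.3 51.5] ang 7.1 z med 10.1 mean [ 636.9 -195.7]
 px [388. 356.] n 1066 rect c [476.5  18. ] size [45.9 85.3] ang 16.6 z med 10.4 mean [486.5  30.1]
high
 px [ 23. 110.] n 1264 rect c [555.5 412.1] size [53.  24.3] ang 27.2 z med 87.1 mean [560.9 408.7]
mid
 px [ 60. 107.] n 798 rect c [556.1 413.7] size [53.6 24.9] ang 32.5 z med 49.1 mean [560.4 409.1]
 px [327. 193.] n 5787 rect c [615.5 195.9] size [69.3 69.1] ang 83.0 z med 52.6 mean [616.8 196.8]
```

View pics/end.png

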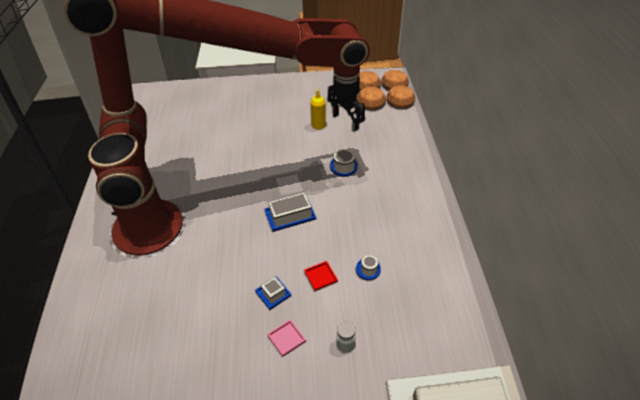

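All four tubs stand flat in their blue holders, at (344,162), (290,210), (369,266) and (273,290). The bottle (318,112) and shaker (346,336) have not moved, and the gripper is clear.

```bash
python3 -c "
from station import ctrl
print(ctrl.finish_job())"
```

```text
the job is handed in; nothing more can be done
None
```

All four tubs stand upright and flat in their own blue holders, each upper tub moved before the one under it, and the job is handed in after about 33 s of robot time, with the squeeze bottle and shaker untouched.

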